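Bolt the tilting modelling board level

TASK

Press the sprung modelling board down by its brass bolt knob until it lies level and just bears on the rubber rest of the grey keeper, and, keeping it down, slide the bolt fully home into the keeper so that the board stays level when you let go. The keeper is not always screwed on at the same height, so feel for the rest, and go gently: do not ram the board or the bolt against the keeper. Do not touch the soft clay on the board, and leave the other things on the table alone.

Things in the scene. Friction and masses are not known exactly. Their poses are not given: they have to be found in the camera images.
- tilt_stand: Fixed stand of the tilting modelling board: plywood base plate 290 (x) x 300 (y) mm, its top 22 mm above the table. Origin: centre of its underside, on the table; z up. At +x, away from the robot, is the board's hinge; at -x, nearest the robot, the board's free edge with the bolt; the grey keeper post stands at the -y side.
- hinge_pin (a point): Fixed point on the stand's hinge pin at mid-width, 125 mm along the stand's x, 66 mm above the table; its axes are the stand's. The board turns only about this pin, which runs along y.
- keeper_nominal (a point): Fixed point of the stand, its axes the stand's: centre of the top of the keeper's rubber rest pad (30 x 24 mm) at nominal height, 58 mm above the table. The keeper is screwed on through slots, so the real pad, and the bolt hole with it, sits up to 3.5 mm higher or lower. This is not reported: feel for it; the board stops dead on the pad. The post (top 48 mm above the pad) is 19 to 35 mm from here at -y.
- tilt_board: Sprung wooden board 236 x 220 x 16 mm. Origin on the hinge pin at mid-width; it runs along its own -x from 19 to 255 mm, faces at z = -8 and +8 mm. A spring holds the free edge up by 0.28 to 0.42 rad; level is z axis upright. Holding it level takes 10 to 16 N down at the knob, about 0.2 N less per mm higher; let go, it springs up. It meets the rest pad within 1.5 degrees of level.
- bolt_knob (a point): Middle of the bolt's upright brass knob on the board: smooth cylinder 17 mm thick, from 12 mm below to 16 mm above this point, which is 35 mm above the board's surface. Axes are the board's; with the bolt drawn back it lies at x = -230, y = +4, z = +43 mm from the hinge pin. Two steel staples beside it (13 mm off at +y, 41 at -y) end 19 mm above the board. Push the knob to the board's -y to shoot the bolt.
- bolt (a joint): Travel of the bolt in m: 0 drawn back, 0.026 fully home (hard stop), towards the board's -y; about 1.5 N friction, stays where left; starts at 0 to 0.004. Square bar 10 x 10 mm, blunt tip 12.5 mm from the keeper post when drawn back. With the board on the rest pad the bar has 2.2 mm below and 1.6 mm above it in the keeper's hole (2.5 mm at each side), and holds the board down there.
- maquette: Lump of soft grey clay stuck to the board, about 80 mm across and 86 mm high; origin in its underside, 105 mm from the hinge pin and 125 mm behind the bolt knob. Not to be touched.
- clay_block: loose block of grey clay, 92 x 125 x 57 mm. Bystander, stays where it is.
- mixing_bowl: blue rubber plaster bowl, 123 mm across, 62 mm high. Bystander, stays where it is.
- loop_tool: wire loop tool with dark handle, 183 mm long, 13 mm high. Bystander, stays where it is.
- spatula: plaster spatula with dark wooden handle, 230 mm long, 19 mm high. Bystander, stays where it is.
- tin_can: open metal tin, 75 mm across, 100 mm high. Bystander, stays where it is.
- register_key: small plaster cone (register key), 30 mm across, 23 mm high. Bystander, stays where it is.
- tape_roll: roll of paper tape lying flat, 100 mm across, 34 mm high. Bystander, stays where it is.
- mallet: wooden mallet lying down, 258 mm long, 66 mm high. Bystander, stays where it is.

How it is judged:
By the outcome, as a careful person would: the job done as asked, in the order asked, and still so for the second after the job is handed in, with the robot touching nothing.
It also fails if it takes over 51 s, if anything falls off the work surface, if the arm or the gripper's body presses on something with over 40 N, if the wrist force passes 120 N, or if a joint passes its speed limit or range.

ROBOT

A 6-joint arm with a two-finger parallel gripper is mounted at the origin on a cart in front of the work surface, level with it; the furniture and walls round the work are solid. World frame = base frame: x ahead of the robot, y to its left, z up, the work surface at z = 0. Lengths are in mm, angles in degrees, forces in N, time in s.
With the tool pointing down it reaches from about 375 to 925 mm from the base axis. Payload 5.7 kg.
Tool frame: the origin (TCP) lies midway between the tips of the shut fingers; the grasp point (between the pads) lies 19 mm behind it; z points along the fingers, y is the line along which they close (so a half turn about z gives the same grasp; the last joint's range is limited). The gripper opens to 85 mm and grips with 20 to 120 N. Pads are 22 mm wide; open, the fingers measure 114 mm over their backs; the gripper's body (76 mm by 85 mm) begins 54 mm behind the grasp point. The pads swing forward as they close: fully open they stand 13 mm farther back than shut.
Start: joints at [65.827, 20.558, 86.54, -0, 72.909, -6.595], TCP at [181.197, 571.95, 200.767] pointing down, gripper open.
Joint ranges: [-170.27, 170.27], [-57.76, 135], [12.27, 136.19], [-55.21, 235.2], [11.17, 155.16], [-170.74, 170.74]. Speed limits (degrees/s): [136.94, 136.94, 180, 180, 180, 180].

INTERFACE

Orientations are given as a 3x3 rotation matrix whose columns are the frame's x, y, z axes.
In Python, from cell import arm, read_camera, camera_info gives the robot as it stands.
- The arm moves only by the tool jog_arm, never from a script. Its argument "rows" is a list that holds one entry, the list of rows, each a list of 5 numbers: the opening, from 0 (shut) to 1 (fully open), then the shift along the tool's x, y, z in m, then the turn about the tool's z in rad. A call has 1 to 12 rows; each row is the pose to reach, as a shift and turn from the pose commanded when the call began, along the tool's axes at that moment; what a row does not reach only later rows make up. A row lasts 1/12 s, in which the tool goes at most 41.7 mm and 7.16 degrees, less where a joint would pass 70% of its speed; a pose out of reach is approached as far as the arm can. A call with a gripper value outside its range is refused whole. The fingers move at their own pace and stop on an object; the grip force is fixed at half the most. Time passes only in rows, so rows that repeat a pose let the fingers close. It gives the time, the measured TCP pose, the force, the opening and the grip force at its end, in the units of the state.
- arm.read_state(): the state, without advancing time (a new reading comes with each control period).
- read_camera(name): name is "scene" or "top"; returns the picture (480x640x3 uint8, red, green, blue); there is no depth.
- camera_info(name): a dict with "mtx" (3x3 intrinsics, pixels), "rvec" (rotation vector, rad) and "tvec" (3), from world to camera coordinates, as OpenCV has them. Camera axes: x right, y down, z forward; pixel columns grow to the right and rows downward; lengths in mm; the calibration is good to about 2 mm. A picture is of the moment at which its call begins. camera_info takes no time and is no camera call.
- arm.close_job(): hands the job in; it is judged then, once.
The state is a dict: "time_s": time; "q": joint angles; "joint_vel": joint speeds; "tau": joint torques, N m; "eef_pos": TCP position; "tool_rot": TCP orientation; "contact_force": force on the tool from outside, world axes, zero at the start; "ft_torque": the same for the moment, N m; "opening": opening from 0.0 (shut) to 1.0 (fully open); "grip_force": force on a finger pad.
Only numpy, scipy, OpenCV 4.12 (cv2) and the standard library are available. Lean on these libraries where they do the work, as an engineer would, in place of code of your own. Each camera call takes 0.05 s, during which the arm holds its last target. There are 200 camera calls.

## Working session

There is one attempt and no reset: what is moved stays moved. The work goes in short steps, Python scripts to look and compute and a tool call to move; the robot and the scene stay as the last step left them, time stands still between calls to the robot, and variables do not carry over. Pictures are saved under pics/ and viewed, at most 10 in all, crops included, and the job is handed in when it is done.

Besides the shell and the picture viewer there is one more tool, called after "Emit:" as name(argument=value, ...) on one line, values as JSON. jog_arm: Moves the arm, as the interface text tells. Its arguments: {"type":"object","properties":{"rows":{"type":"array"}},"required":["rows"]}

```bash
mkdir -p pics; ls; python3 - <<'E'
from cell import arm, read_camera, camera_info
import cv2
for n in("scene","top"):
    im=read_camera(n); cv2.imwrite(f"pics/{n}0.png",im[:,:,::-1])
    c=camera_info(n); print(n,c)
s=arm.read_state(); print(s)
E
```

```text
pics
scene {'mtx': array([[480.93729438,   0.        , 325.32580133],
       [  0.        , 480.93729438, 244.27537658],
       [  0.        ,   0.        ,   1.        ]]), 'rvec': array([ 2.10803632, -0.70526477,  0.35292474]), 'tvec': array([-379.3570969 ,  355.02496813, 1052.08218826])}
top {'mtx': array([[589.93098931,   0.        , 326.15243063],
       [  0.        , 589.93098931, 231.50169872],
       [  0.        ,   0.        ,   1.        ]]), 'rvec': array([ 2.15338208, -2.19064967,  0.14159326]), 'tvec': array([ 116.77157154,  553.75432828, 1769.92793105])}
{'time_s': 0.1, 'q': array([ 6.58277124e+01,  2.05952841e+01,  8.65931634e+01,  6.02172938e-04,
        7.29098100e+01, -6.59530777e+00]), 'joint_vel': array([-0.04689687, -0.10306139, -0.11569615, -0.07419882, -0.11496051,
       -0.04557751]), 'tau': array([-7.87281551e-04, -5.28640831e+01, -2.79349780e+01, -2.64244272e-04,
        4.95844492e-03,  2.69083921e-05]), 'eef_pos': array([180.92241369, 571.36328245, 200.0198598 ]), 'tool_rot': array([[-9.53311068e-01,  3.01989242e-01, -7.11391493e-04],
       [ 3.01990009e-01,  9.53309813e-01, -1.56043472e-03],
       [ 2.06941994e-04, -1.70241281e-03, -9.99998529e-01]]), 'contact_force': array([ 0.31975799, -0.74617657, -0.53349851]), 'ft_torque': array([-0.02555512, -0.02414061, -0.01519491]), 'grip_force': 0.0, 'opening': 0.9967486088139158}
```

View pics/scene0.png

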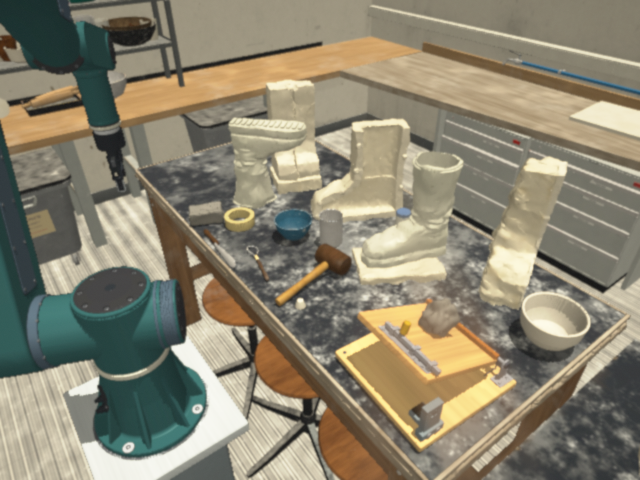

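View pics/top0.png

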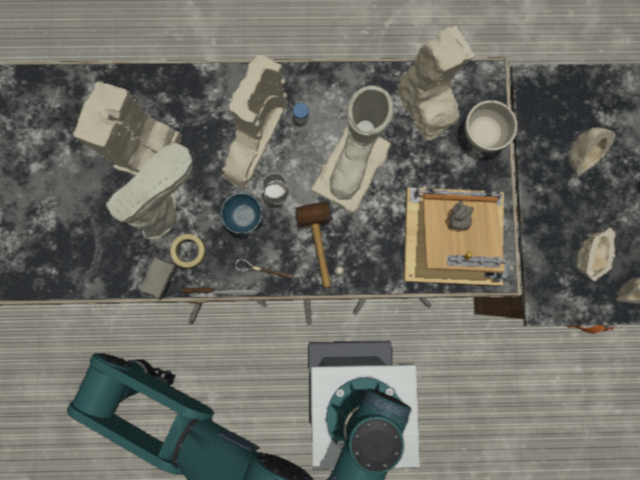

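The stand is to the robot's right. The brass knob is near scene (405,327) and top (468,255), and the base plate spans about (406..504, 188..284) in the top view. I'll zoom in and measure.

```bash
cat > h.py <<'E'
import numpy as np, cv2
from cell import camera_info
def cam(n):
    c=camera_info(n); R=cv2.Rodrigues(c["rvec"])[0]; t=np.array(c["tvec"]).ravel(); return c["mtx"],R,t
def ray(n,px):
    K,R,t=cam(n); d=R.T@np.linalg.inv(K)@np.array([*px,1.]); return -R.T@t,d/np.linalg.norm(d)
def onz(n,px,z):
    o,d=ray(n,px); return o+d*(z-o[2])/d[2]
def tri(a,b):
    (o1,d1),(o2,d2)=ray("scene",a),ray("top",b)
    s=np.linalg.lstsq(np.c_[d1,-d2],o2-o1,rcond=None)[0]; p,q=o1+d1*s[0],o2+d2*s[1]
    return (p+q)/2,np.linalg.norm(p-q)
def proj(n,P):
    K,R,t=cam(n); return cv2.projectPoints(np.atleast_2d(np.array(P,float)),cv2.Rodrigues(R)[0],t,K,None)[0][:,0]
E
python3 - <<'E'
import cv2,numpy as np
a=cv2.imread("pics/scene0.png")[285:445,325:525]; b=cv2.imread("pics/top0.png")[180:290,395:515]
cv2.imwrite("pics/a.png",cv2.resize(a,(800,640)[0:2] if 0 else (750,600),interpolation=cv2.INTER_CUBIC))
cv2.imwrite("pics/b.png",cv2.resize(b,(648,594),interpolation=cv2.INTER_CUBIC))
from h import *
for n,px in (("scene",(405,327)),("top",(468,255))):
    im=cv2.imread(f"pics/{n}0.png"); x,y=px
    hsv=cv2.cvtColor(im,cv2.COLOR_BGR2HSV)
    print(n);print(hsv[y-8:y+9,x-7:x+8,1]); print(hsv[y-8:y+9,x-7:x+8,0])
E
```

```text
scene
[[125 126 125 126 126 127 131 134 134 132 131 130 129 126 128]
 [127 127 128 128 129 133 143 155 158 149 143 136 130 127 125]
 [126 126 125 128 131 145 165 181 185 180 170 153 137 129 127]
 [126 125 126 130 139 158 183 190 192 191 188 175 152 135 128]
 [125 125 126 132 147 166 185 190 193 192 193 186 167 142 130]
 [123 124 127 137 152 173 184 188 191 191 192 188 169 145 132]
 [114 123 131 143 161 178 180 185 187 191 189 183 164 140 133]
 [ 85 110 131 149 169 179 181 185 187 188 184 170 151 137 130]
 [ 53  85 120 151 174 180 183 185 186 186 179 159 142 131 129]
 [ 35  58 102 148 173 180 184 186 184 182 173 153 134 127 126]
 [ 39  63 117 163 177 181 181 183 182 178 163 144 129 125 124]
 [ 42  80 140 171 177 179 180 182 183 173 155 139 127 124 125]
 [ 40  79 140 170 177 179 181 182 179 165 149 133 126 126 128]
 [ 36  68 131 170 177 180 179 180 170 155 140 131 130 130 131]
 [ 35  59 112 152 169 175 176 175 162 148 137 131 132 132 130]
 [ 42  56  76 112 137 155 161 158 150 140 133 132 131 132 130]
 [ 51  51  56  65  80 102 122 135 135 132 131 128 130 128 127]]
[[21 21 21 21 21 21 21
[... 2242 characters left out ...]
8  17]
 [ 18  18  18  18  18  20  21  22  22  21  21  18  18  18  17]
 [ 18  18  18  18  18  20  22  22  23  22  22  20  18  17  18]
 [ 17  16  16  17  19  20  21  22  23  23  21  19  17  17  17]
 [ 18  14  19  17  20  22  21  22  22  22  20  18  16  16  16]
 [ 30 150  10  20  20  21  21  21  20  20  21  20  20  20  11]
 [ 75   0  15  18  21  22  21  21  20  22  24  30  30  20  45]
 [ 30   0  15  21  19  19  21  20  18  23  30  45  60  30   0]
 [ 75  60   0  10  18  20  20  19  20   0  60  75  45  20  30]
 [ 90  30   0  90  30 150   0  40  30   0  90  75 120  30  45]
 [ 15 150   0   0  30   0 135 105  45  90  60  60  90   0  50]
 [  0  30  60   0   0   0 120  60  45   0  60  60  60  30  30]]
```

View pics/a.png

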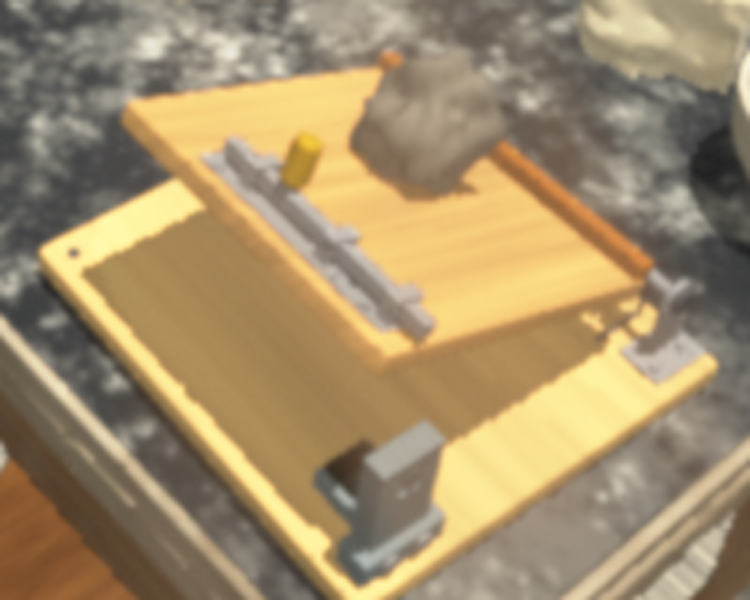

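View pics/b.png

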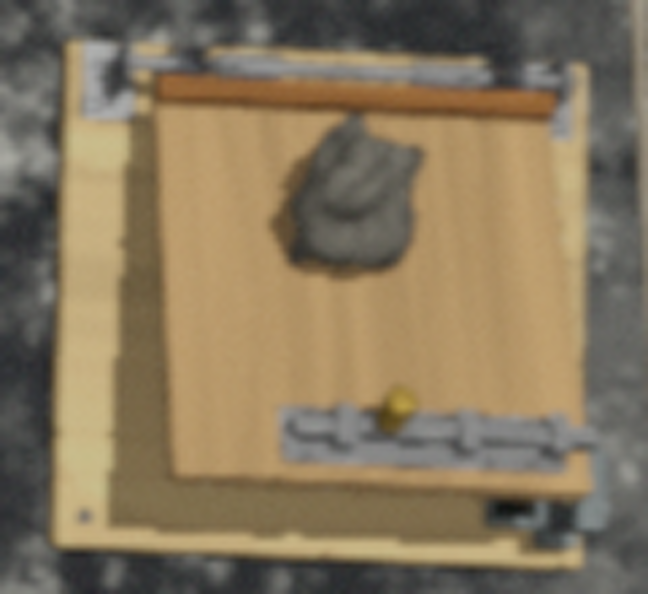

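The crops show the knob, its top face near a(308,137) and b(402,397), the base plate corners in both views, and the keeper post at the robot-side -y corner. I'll fit the stand pose and tilt next.

```bash
cat >> h.py <<'E'
A=lambda x,y:(325+(x+.5)/3.75-.5,285+(y+.5)/3.75-.5)
B=lambda x,y:(395+(x+.5)/5.4-.5,180+(y+.5)/5.4-.5)
E
python3 - <<'E'
from h import *
from scipy.optimize import least_squares
L=np.array([[145,150],[145,-150],[-145,-150],[-145,150]])
T=np.array([onz("top",B(*p),22)[:2] for p in [(68,42),(587,65),(583,567),(54,547)]])
S=np.array([onz("scene",A(*p),22)[:2] for p in [(717,360),(358,600),(42,255)]])
print(T,S)
def fit(P,Q):
    f=lambda v:(P@np.array([[np.cos(v[2]),np.sin(v[2])],[-np.sin(v[2]),np.cos(v[2])]])+v[:2]-Q).ravel()
    r=least_squares(f,[*Q.mean(0),0]); return r.x,np.abs(r.fun).max()
for P,Q in((L,T),(L[1:],S),(np.r_[L,L[1:]],np.r_[T,S])):
    v,e=fit(P,Q); print(v[:2],np.degrees(v[2]),e)
k,e=tri(A(308,140),B(402,397)); print("knob top",k,e)
kb,e=tri(A(295,183),B(391,422)); print("knob bot",kb,e)
c,s=np.cos(v[2]),np.sin(v[2])
W=np.array([[c,-s,0],[s,c,0],[0,0,1]]);o=np.array([*v[:2],0])
print("knobtop local",W.T@(k-o),"bot",W.T@(kb-o))
# predicted knob top for tilts
for th in(.28,.32,.35,.38,.42):
    R=np.array([[np.cos(th),0,np.sin(th)],[0,1,0],[-np.sin(th),0,np.cos(th)]])
    P=[W@(np.array([125,0,66])+R@np.array(q))+o for q in([-230,4,59],[-255,110,8],[-255,-110,8])]
    print(th,P[0].round(),(proj("scene",P)-[325,285])*3.75,(proj("top",P)-[395,180])*5.4)
# keeper post top corners in top view?
print((proj("scene",o+W@np.array([-105,-127,106]))-[325,285])*3.75)
E
```

```text
[[ 690.11729176 -146.49060722]
 [ 672.24689072 -445.17637798]
 [ 384.95739358 -427.9676492 ]
 [ 401.49219184 -128.88969745]] [[ 674.4222736  -444.13988262]
 [ 390.8672324  -424.23652548]
 [ 402.90484795 -136.90242707]]
[ 537.20344197 -287.13108296] -3.3735754275250316 1.329574770377235
[ 540.17637642 -287.57789921] -2.87247052368209 6.4024555660469105
[ 538.56275288 -287.4140063 ] -3.112720652756483 7.140689744121431
knob top [ 470.09415947 -282.81358328  200.79213859] 0.04760749893767852
knob bot [ 460.20420525 -284.26628336  174.69895748] 2.9335767423527335
knobtop local [-68.61738283   0.87575661 200.79213859] bot [-78.41386346  -1.11182972 174.69895748]
0.28 [ 459. -279.  186.] [[284.79016791 162.42757691]
 [110.193548   130.37267737]
 [369.00705505 387.82817859]] [[386.33061569 418.18908963]
 [164.8827408  488.38117029]
 [580.6866311  503.82634674]]
0.32 [ 464. -279.  194.] [[293.06235814 148.19679591]
 [115.2567095  116.33362903]
 [376.08829631 372.69032992]] [[390.42053085 407.43493756]
 [168.38992215 481.18322361]
 [586.48001784 496.72575116]]
0.35 [ 468. -280.  200.] [[299.56509289 137.49581556]
 [119.42045498 105.67446048]
 [381.78960709 361.13231109]] [[393.44931279 398.91396947]
 [171.02140285 475.2585036 ]
 [590.81271507 490.87453038]]
0.38 [ 472. -280.  206.] [[306.31549437 126.78694703]
 [123.89516957  94.91846192]
 [387.82050685 349.41468697]] [[396.44069028 390.00924181]
 [173.65062822 468.88370184]
 [595.12940912 484.57356886]]
0.42 [ 478. -280.  214.] [[315.68737147 112.52140006]
 [130.33922118  80.44979666]
 [396.36515504 333.56859156]] [[400.36433141 377.55085836]
 [177.14765797 459.68669722]
 [600.85148786 475.47542598]]
[[401.72547743 445.68535391]]
```

Emit:
jog_arm(rows=[[[0.6,-0.013,-0.01,-0.003,-0.01],[0.6,-0.038,-0.031,-0.01,-0.03],[0.6,-0.065,-0.052,-0.02,-0.05],[0.6,-0.095,-0.077,-0.03,-0.08],[0.6,-0.125,-0.101,-0.04,-0.1],[0.6,-0.156,-0.126,-0.05,-0.13],[0.6,-0.187,-0.151,-0.06,-0.15],[0.6,-0.218,-0.176,-0.07,-0.18],[0.6,-0.249,-0.201,-0.08,-0.2],[0.6,-0.277,-0.223,-0.08,-0.22],[0.6,-0.3,-0.242,-0.08,-0.24],[0.6,-0.315,-0.254,-0.08,-0.25]]])

```text
time_s: 1.1
eef_pos: [406.0, 232.0, 280.8]
tool_rot: [[-0.998, 0.058, 0.0], [0.058, 0.998, -0.001], [-0.001, -0.001, -1.0]]
contact_force: [0.2, 1.0, 0.2]
opening: 0.598
grip_force: 0.0
```

Emit:
jog_arm(rows=[[[0.6,-0.003,-0.015,0,0],[0.6,-0.008,-0.045,0,0],[0.6,-0.014,-0.08,0,0],[0.6,-0.021,-0.12,0,0],[0.6,-0.028,-0.16,0,0],[0.6,-0.035,-0.2,0,0],[0.6,-0.042,-0.24,0,0],[0.6,-0.049,-0.28,0,0],[0.6,-0.056,-0.32,0,0],[0.6,-0.063,-0.36,0,0],[0.6,-0.068,-0.385,0,0],[0.6,-0.07,-0.4,0,0]]])

```text
time_s: 2.1
eef_pos: [452.1, -172.0, 280.5]
tool_rot: [[-0.998, 0.06, -0.0], [0.06, 0.998, -0.001], [0.0, -0.001, -1.0]]
contact_force: [0.9, -0.4, -0.4]
opening: 0.601
grip_force: 0.0
```

Emit:
jog_arm(rows=[[[0.6,-0.003,-0.015,0,0],[0.6,-0.008,-0.045,0,0],[0.6,-0.013,-0.075,0.01,0],[0.6,-0.018,-0.1,0.02,0],[0.6,-0.02,-0.11,0.03,0],[0.6,-0.02,-0.112,0.03,0],[0.6,-0.02,-0.112,0.03,0]]])

```text
time_s: 2.68
eef_pos: [464.7, -280.9, 249.8]
tool_rot: [[-0.998, 0.058, -0.002], [0.058, 0.998, 0.002], [0.002, 0.002, -1.0]]
contact_force: [0.4, -0.1, 0.9]
opening: 0.599
grip_force: 0.0
```

```bash
python3 - <<'E'
from cell import arm, read_camera
import cv2,numpy as np
from h import *
s=arm.read_state(); print(s["eef_pos"],s["tool_rot"].round(3),s["contact_force"])
a=read_camera("scene")[225:385,325:525,::-1]; b=read_camera("top")[205:305,395:528,::-1]
cv2.imwrite("pics/c.png",np.hstack([cv2.resize(a,None,fx=2,fy=2,interpolation=2),cv2.resize(b,(400,320),interpolation=2)]))
d=np.array([466,-284,180])-s["eef_pos"]; print(s["tool_rot"].T@d)
E
```

```text
[ 464.71682391 -280.9376924   249.78647023] [[-0.998  0.058 -0.002]
 [ 0.058  0.998  0.002]
 [ 0.002  0.002 -1.   ]] [ 0.38903526 -0.10737521  0.88517842]
[-1.62101473 -3.12591644 69.77661967]
```

View pics/c.png

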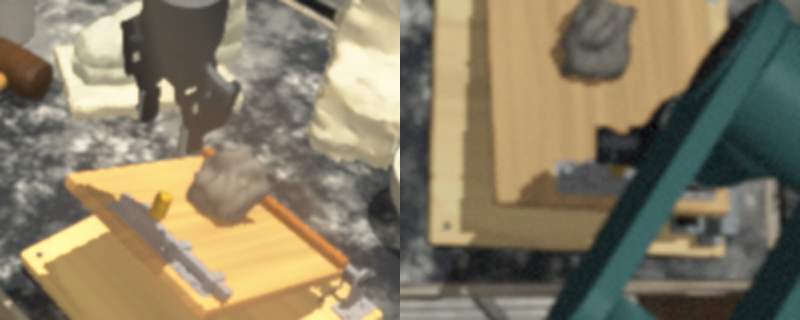

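The gripper hangs above the knob, clear of the clay. I'll descend around the knob next.

Emit:
jog_arm(rows=[[[0.6,-0.001,-0.002,0.006,0],[0.6,-0.0015,-0.003,0.014,0],[0.6,-0.0015,-0.003,0.022,0],[0.6,-0.0015,-0.003,0.03,0],[0.6,-0.0015,-0.003,0.038,0],[0.6,-0.0015,-0.003,0.046,0],[0.6,-0.0015,-0.003,0.054,0],[0.6,-0.0015,-0.003,0.06,0],[0.6,-0.0015,-0.003,0.065,0],[0.6,-0.0015,-0.003,0.068,0],[0.6,-0.0015,-0.003,0.068,0]]])

```text
time_s: 3.7
eef_pos: [466.6, -284.5, 182.1]
tool_rot: [[-0.998, 0.057, -0.001], [0.057, 0.998, 0.001], [0.001, 0.001, -1.0]]
contact_force: [0.0, 0.1, 0.6]
opening: 0.6
grip_force: 0.0
```

```bash
python3 - <<'E'
from cell import arm, read_camera
import cv2,numpy as np
s=arm.read_state(); print(s["eef_pos"],s["contact_force"])
a=read_camera("scene")[275:395,345:505,::-1]
cv2.imwrite("pics/d.png",cv2.resize(a,None,fx=4.5,fy=4.5,interpolation=2))
E
```

```text
[ 466.55435055 -284.46743905  182.07588131] [0.0447366  0.14117064 0.63308482]
```

View pics/d.png

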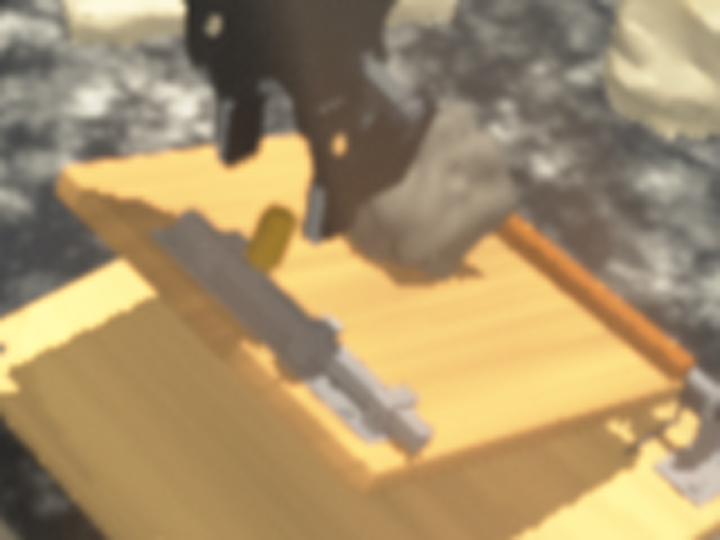

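```bash
python3 - <<'E'
from h import *
print((proj("scene",[[466.5,-284.5,182],[466.5,-284.5,187],[468,-310,187],[465,-259,187]])-[345,275])*4.5)
for n in("scene",):print([(np.array(A(x,y))-[345,275])*4.5 for x,y in((308,140),(295,183))])
print(tri(A(308,140),B(402,397)))
E
```

```text
[[270.92900355 246.33335068]
 [271.95642599 238.58507169]
 [314.77384821 270.30525758]
 [230.49450675 207.86907531]]
[array([277.95, 211.35]), array([262.35, 262.95])]
(array([ 470.09415947, -282.81358328,  200.79213859]), np.float64(0.04760749893767852))
```

The fingertips appear about 20 mm higher than the pose implies. I'll part-close to just wider than the knob and check before gripping.

Emit:
jog_arm(rows=[[[0.5,0,0,0,0],[0.4,0,0,0,0],[0.32,0,0,0,0],[0.32,0,0,0,0],[0.32,0,0,0,0]]])

```text
time_s: 4.17
eef_pos: [467.0, -284.8, 183.1]
tool_rot: [[-0.998, 0.057, 0.0], [0.057, 0.998, -0.0], [-0.0, -0.0, -1.0]]
contact_force: [-0.2, 0.2, 0.0]
opening: 0.321
grip_force: 0.0
```

```bash
python3 - <<'E'
from cell import arm, read_camera
import cv2,numpy as np
s=arm.read_state(); print(s["eef_pos"],s["contact_force"],s["opening"])
f=read_camera("scene")[...,::-1]
cv2.imwrite("pics/e_full.png",f)
a=f[295:355,365:445]
cv2.imwrite("pics/e.png",cv2.resize(a,None,fx=9,fy=9,interpolation=2))
E
```

```text
[ 466.98454557 -284.75943546  183.05430305] [-0.24013079  0.1709241   0.00412008] 0.3211387691760709
```

View pics/e.png

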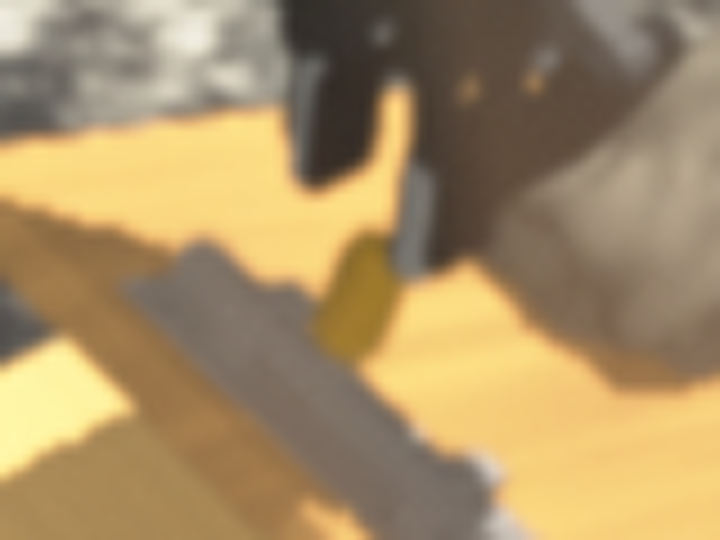

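Both fingertips sit above the knob top at e(397,272) and e(320,188); the knob top is at e(370,240). I'll check tips against the TCP using the start pictures.

```bash
python3 - <<'E'
from h import *
P=[[181,571.4,200],[181,571.4,213],[181,571.4,240]]
print(proj("scene",P),proj("top",P))
for n in("scene","top"):
    K,R,t=cam(n);print(n,-R.T@t)
a=cv2.imread("pics/scene0.png")[120:210,80:160]; b=cv2.imread("pics/top0.png")[335:415,130:210]
cv2.imwrite("pics/f.png",np.hstack([cv2.resize(a,(400,450),interpolation=2),cv2.resize(b,(400,450),interpolation=2)]))
E
```

```text
[[125.56450814 196.26535918]
 [124.44016608 192.34968256]
 [122.06481674 184.07720018]] [[156.58660559 366.12472772]
 [155.2730157  366.68558165]
 [152.47442373 367.88047613]]
scene [ -78.10478491 -743.20531114  904.64190367]
top [ 354.47730856  141.42248661 1818.59007341]
```

View pics/f.png

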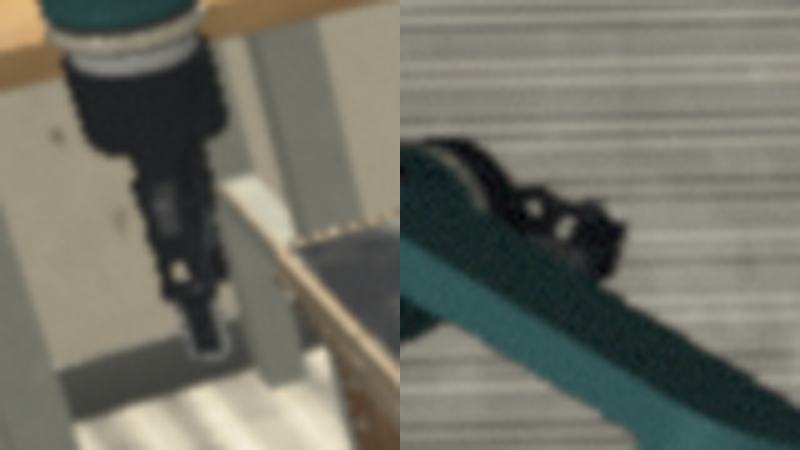

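Emit:
jog_arm(rows=[[[0.27,0,0,0,0],[0.23,0,0,0,0],[0.2,0,0,0,0],[0.17,0,0,0,0],[0.17,0,0,0,0],[0.17,0,0,0,0]]])

```text
time_s: 4.72
eef_pos: [466.9, -284.7, 182.8]
tool_rot: [[-0.998, 0.057, -0.0], [0.057, 0.998, -0.0], [0.0, -0.0, -1.0]]
contact_force: [-0.1, -0.1, -1.0]
opening: 0.168
grip_force: 0.0
```

```bash
python3 - <<'E'
from cell import arm, read_camera
import cv2
f=read_camera("scene")[...,::-1]
cv2.imwrite("pics/g.png",cv2.resize(f[285:355,365:445],None,fx=8,fy=8,interpolation=2))
E
```

```text
(no output)
```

View pics/g.png

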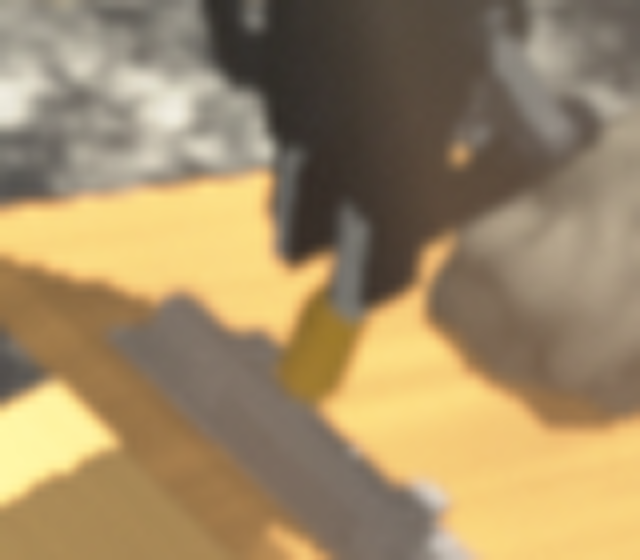

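The near fingertip is still above the knob top at g(337,298), so the gap closed over empty air. I'll reopen and go lower.

Emit:
jog_arm(rows=[[[0.4,0,0,0,0],[0.4,0,0,0,0],[0.4,0,0,0,0],[0.4,0.001,0,0.004,0],[0.4,0.001,0,0.008,0],[0.4,0.001,0,0.012,0],[0.4,0.001,0,0.016,0],[0.4,0.001,0,0.02,0],[0.4,0.001,0,0.022,0],[0.4,0.001,0,0.022,0]]])

```text
time_s: 5.6
eef_pos: [465.5, -284.3, 160.1]
tool_rot: [[-0.998, 0.057, -0.001], [0.057, 0.998, 0.001], [0.001, 0.001, -1.0]]
contact_force: [-0.7, -0.4, 0.1]
opening: 0.401
grip_force: 0.0
```

Emit:
jog_arm(rows=[[[0.33,0,0,0,0],[0.27,0,0,0,0],[0.23,0,0,0,0],[0.2,0,0,0,0],[0.17,0,0,0,0],[0.15,0,0,0,0],[0.15,0,0,0,0]]])

```text
time_s: 6.18
eef_pos: [465.7, -284.4, 160.9]
tool_rot: [[-0.998, 0.057, -0.0], [0.057, 0.998, 0.0], [0.0, 0.0, -1.0]]
contact_force: [-0.0, 1.6, 1.6]
opening: 0.16
grip_force: 51.0
```

Gripped (51 N), but shallow on the knob. I'll take a deeper hold.

Emit:
jog_arm(rows=[[[0.3,0,0,0,0],[0.3,0,0,0,0],[0.3,0.001,0,0.003,0],[0.3,0.002,0,0.006,0],[0.3,0.002,0,0.007,0],[0.25,0.002,0,0.007,0],[0.2,0.002,0,0.007,0],[0.15,0.002,0,0.007,0],[0.05,0.002,0,0.007,0],[0,0.002,0,0.007,0],[0,0.002,0,0.007,0]]])

```text
time_s: 7.1
eef_pos: [463.7, -284.3, 153.8]
tool_rot: [[-0.998, 0.057, -0.0], [0.057, 0.998, 0.0], [0.0, 0.0, -1.0]]
contact_force: [-1.1, 0.8, 0.3]
opening: 0.169
grip_force: 58.6
```

```bash
python3 - <<'E'
from cell import arm
import numpy as np
s=arm.read_state(); print(s["eef_pos"],s["contact_force"],s["opening"],s["grip_force"],s["time_s"])
# arc of the knob gripping point from tilt th0 to 0 (stand axes), knob mid + r
for th0 in (.35,):
  for th in np.linspace(th0,-.02,9):
    f=lambda t:np.array([np.cos(t)*-230+np.sin(t)*50, np.sin(t)*230+np.cos(t)*50])
    print(round(th,3),(f(th)-f(th0)).round(1))
E
```

```text
[ 463.71655754 -284.33581461  153.84195544] [-1.05422314  0.78441289  0.34541443] 0.16868694483666125 58.57653674082453 7.1
0.35 [0. 0.]
0.304 [-5.6 -9.3]
0.257 [-10.8 -18.9]
0.211 [-15.5 -28.7]
0.165 [-19.8 -38.7]
0.119 [-23.5 -48.9]
0.073 [-26.9 -59.3]
0.026 [-29.7 -69.8]
-0.02 [-32.  -80.4]
```

Emit:
jog_arm(rows=[[[0,0.0013,0,0.002,0],[0,0.0032,0,0.0052,0],[0,0.0056,0,0.0093,0],[0,0.0082,0,0.014,0],[0,0.0108,0,0.0189,0],[0,0.0132,0,0.0237,0],[0,0.0155,0,0.0287,0],[0,0.0177,0,0.0337,0],[0,0.0198,0,0.0387,0],[0,0.0208,0,0.0412,0],[0,0.0208,0,0.0412,0]]])

```text
time_s: 8.02
eef_pos: [442.6, -283.6, 112.6]
tool_rot: [[-0.998, 0.057, -0.0], [0.057, 0.998, -0.001], [0.0, -0.001, -1.0]]
contact_force: [-4.1, 1.7, 9.1]
opening: 0.17
grip_force: 59.9
```

Emit:
jog_arm(rows=[[[0,0.0008,0,0.002,0],[0,0.0024,0,0.005,0],[0,0.0038,0,0.009,0],[0,0.0052,0,0.013,0],[0,0.0066,0,0.017,0],[0,0.0078,0,0.021,0],[0,0.0085,0,0.023,0],[0,0.0085,0,0.023,0]]])

```text
time_s: 8.68
eef_pos: [434.9, -283.6, 90.1]
tool_rot: [[-0.998, 0.057, 0.001], [0.057, 0.998, -0.001], [-0.001, -0.001, -1.0]]
contact_force: [-2.7, 2.1, 11.4]
opening: 0.168
grip_force: 60.8
```

Emit:
jog_arm(rows=[[[0,0.0004,0,0.001,0],[0,0.0007,0,0.002,0],[0,0.001,0,0.003,0],[0,0.0013,0,0.004,0],[0,0.0013,0,0.004,0]]])

```text
time_s: 9.1
eef_pos: [434.0, -283.6, 86.4]
tool_rot: [[-0.998, 0.057, 0.002], [0.057, 0.998, -0.002], [-0.002, -0.002, -1.0]]
contact_force: [-3.2, 2.1, 11.4]
opening: 0.168
grip_force: 61.0
```

Emit:
jog_arm(rows=[[[0,0.0002,0,0.0007,0],[0,0.0004,0,0.0015,0],[0,0.0005,0,0.002,0],[0,0.0005,0,0.002,0]]])

```text
time_s: 9.43
eef_pos: [433.4, -283.6, 84.5]
tool_rot: [[-0.998, 0.057, 0.002], [0.057, 0.998, -0.002], [-0.002, -0.002, -1.0]]
contact_force: [-2.9, 0.6, 12.8]
opening: 0.172
grip_force: 61.1
```

Emit:
jog_arm(rows=[[[0,0.0002,0,0.0005,0],[0,0.0003,0,0.001,0],[0,0.0003,0,0.001,0],[0,0.0003,0,0.001,0]]])

```text
time_s: 9.77
eef_pos: [433.2, -283.6, 83.6]
tool_rot: [[-0.998, 0.057, 0.002], [0.057, 0.998, -0.002], [-0.002, -0.002, -1.0]]
contact_force: [-3.0, 1.3, 14.0]
opening: 0.169
grip_force: 61.1
```

Emit:
jog_arm(rows=[[[0,0.0002,0,0.0005,0],[0,0.0003,0,0.001,0],[0,0.0003,0,0.001,0],[0,0.0003,0,0.001,0]]])

```text
time_s: 10.1
eef_pos: [432.9, -283.7, 82.6]
tool_rot: [[-0.998, 0.057, 0.002], [0.057, 0.998, -0.002], [-0.002, -0.002, -1.0]]
contact_force: [-2.8, 1.7, 13.3]
opening: 0.172
grip_force: 61.1
```

Emit:
jog_arm(rows=[[[0,0.0002,0,0.0005,0],[0,0.0003,0,0.001,0],[0,0.0003,0,0.001,0],[0,0.0003,0,0.001,0]]])

```text
time_s: 10.43
eef_pos: [432.7, -283.7, 81.6]
tool_rot: [[-0.998, 0.057, 0.002], [0.057, 0.998, -0.002], [-0.002, -0.002, -1.0]]
contact_force: [-3.6, 1.8, 11.6]
opening: 0.168
grip_force: 61.3
```

Emit:
jog_arm(rows=[[[0,0.0001,0,0.0005,0],[0,0.0002,0,0.001,0],[0,0.0002,0,0.001,0],[0,0.0002,0,0.001,0]]])

```text
time_s: 10.77
eef_pos: [432.4, -283.7, 80.6]
tool_rot: [[-0.998, 0.057, 0.002], [0.057, 0.998, -0.002], [-0.002, -0.002, -1.0]]
contact_force: [-2.6, 1.5, 13.2]
opening: 0.169
grip_force: 61.3
```

Emit:
jog_arm(rows=[[[0,0.0001,0,0.0005,0],[0,0.0002,0,0.001,0],[0,0.0002,0,0.001,0],[0,0.0002,0,0.001,0]]])

```text
time_s: 11.1
eef_pos: [432.1, -283.7, 79.6]
tool_rot: [[-0.998, 0.057, 0.002], [0.057, 0.998, -0.002], [-0.002, -0.002, -1.0]]
contact_force: [-2.9, 0.5, 12.4]
opening: 0.172
grip_force: 61.3
```

Emit:
jog_arm(rows=[[[0,0.0001,0,0.0005,0],[0,0.0002,0,0.001,0],[0,0.0002,0,0.001,0],[0,0.0002,0,0.001,0]]])

```text
time_s: 11.43
eef_pos: [431.9, -283.6, 78.6]
tool_rot: [[-0.998, 0.057, 0.002], [0.057, 0.998, -0.002], [-0.002, -0.002, -1.0]]
contact_force: [-2.9, 2.4, 13.8]
opening: 0.169
grip_force: 61.4
```

Emit:
jog_arm(rows=[[[0,0.0001,0,0.0005,0],[0,0.0002,0,0.001,0],[0,0.0002,0,0.001,0],[0,0.0002,0,0.001,0]]])

```text
time_s: 11.77
eef_pos: [431.7, -283.7, 77.7]
tool_rot: [[-0.998, 0.057, 0.002], [0.057, 0.998, -0.002], [-0.002, -0.002, -1.0]]
contact_force: [-2.8, 1.3, 13.3]
opening: 0.169
grip_force: 61.4
```

```bash
python3 - <<'E'
from cell import arm, read_camera
import cv2,numpy as np
from h import *
f=read_camera("scene")[...,::-1]; cv2.imwrite("pics/k_full.png",f)
c=cv2.resize(f[290:450,325:525],None,fx=3.75,fy=3.75,interpolation=2)
v=np.radians(-3.25);W=np.array([[np.cos(v),-np.sin(v),0],[np.sin(v),np.cos(v),0],[0,0,1]]);o=np.array([538,-287.2,0])
for th,col in((0,(0,0,255)),(.05,(255,0,0))):
    P=[W@(np.array([125-np.cos(th)*255+np.sin(th)*8,y,66+np.sin(th)*255+np.cos(th)*8]))+o for y in(110,-110)]
    p=(proj("scene",P)-[325,290])*3.75; print(th,p)
    for q in p: cv2.circle(c,tuple(int(i) for i in q),4,col,1)
cv2.imwrite("pics/k.png",c)
E
```

```text
0 [[ 89.68076362 201.79645818]
 [334.72141773 464.02800134]]
0.05 [[ 91.15748995 186.84773099]
 [338.2958464  448.72220886]]
```

View pics/k.png

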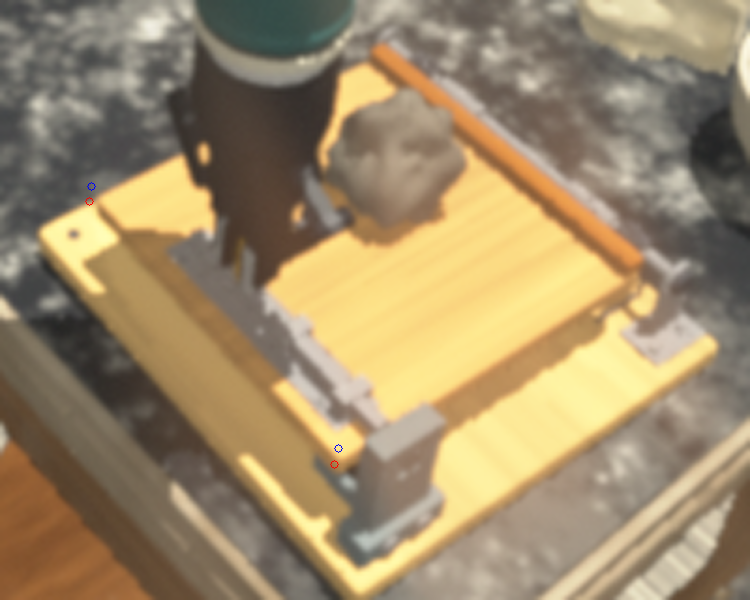

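The board is close to level; its corners at (98,203) and (345,462) sit next to the red level markers. The rest isn't felt yet, so I'll keep feeling downward in small steps.

Emit:
jog_arm(rows=[[[0,0.0001,0,0.0005,0],[0,0.0001,0,0.001,0],[0,0.0001,0,0.001,0],[0,0.0001,0,0.001,0]]])

```text
time_s: 12.15
eef_pos: [431.4, -283.6, 76.6]
tool_rot: [[-0.998, 0.057, 0.001], [0.057, 0.998, -0.002], [-0.001, -0.002, -1.0]]
contact_force: [-3.3, 1.1, 14.2]
opening: 0.17
grip_force: 61.5
```

Emit:
jog_arm(rows=[[[0,0.0001,0,0.0005,0],[0,0.0001,0,0.001,0],[0,0.0001,0,0.001,0],[0,0.0001,0,0.001,0]]])

```text
time_s: 12.48
eef_pos: [431.2, -283.6, 75.6]
tool_rot: [[-0.998, 0.057, 0.001], [0.057, 0.998, -0.002], [-0.001, -0.002, -1.0]]
contact_force: [-4.1, 1.4, 12.7]
opening: 0.171
grip_force: 61.6
```

Emit:
jog_arm(rows=[[[0,0.0001,0,0.0005,0],[0,0.0001,0,0.001,0],[0,0.0001,0,0.001,0],[0,0.0001,0,0.001,0]]])

```text
time_s: 12.82
eef_pos: [431.0, -283.6, 74.6]
tool_rot: [[-0.998, 0.057, 0.001], [0.057, 0.998, -0.002], [-0.001, -0.002, -1.0]]
contact_force: [-4.6, 1.6, 14.2]
opening: 0.174
grip_force: 61.6
```

Emit:
jog_arm(rows=[[[0,0.0001,0,0.0005,0],[0,0.0001,0,0.001,0],[0,0.0001,0,0.001,0],[0,0.0001,0,0.001,0]]])

```text
time_s: 13.15
eef_pos: [430.8, -283.6, 73.7]
tool_rot: [[-0.998, 0.057, 0.001], [0.057, 0.998, -0.002], [-0.001, -0.002, -1.0]]
contact_force: [-4.2, 1.3, 15.3]
opening: 0.17
grip_force: 61.8
```

Emit:
jog_arm(rows=[[[0,0,0,0.0005,0],[0,0,0,0.0007,0],[0,0,0,0.0007,0],[0,0,0,0.0007,0]]])

```text
time_s: 13.48
eef_pos: [430.8, -283.7, 73.5]
tool_rot: [[-0.998, 0.057, 0.001], [0.057, 0.998, -0.002], [-0.001, -0.002, -1.0]]
contact_force: [-6.2, 1.3, 19.6]
opening: 0.172
grip_force: 62.4
```

Contact with the rest is felt: Z stalled and the force rose about 5 N above the spring load. I'll slide the bolt now.

Emit:
jog_arm(rows=[[[0,0,-0.0005,0,0],[0,0,-0.0015,0,0],[0,0,-0.003,0,0],[0,0,-0.0045,0,0],[0,0,-0.006,0,0],[0,0,-0.007,0,0],[0,0,-0.007,0,0]]])

```text
time_s: 14.07
eef_pos: [430.4, -290.9, 73.5]
tool_rot: [[-0.998, 0.057, 0.001], [0.057, 0.998, -0.002], [-0.001, -0.002, -1.0]]
contact_force: [-5.8, 1.4, 20.2]
opening: 0.173
grip_force: 62.4
```

Emit:
jog_arm(rows=[[[0,0,-0.0005,0,0],[0,0,-0.0012,0,0],[0,0,-0.002,0,0],[0,0,-0.003,0,0],[0,0,-0.003,0,0]]])

```text
time_s: 14.48
eef_pos: [430.2, -293.8, 73.5]
tool_rot: [[-0.998, 0.057, 0.001], [0.057, 0.998, -0.002], [-0.001, -0.002, -1.0]]
contact_force: [-5.9, 0.9, 20.4]
opening: 0.169
grip_force: 62.4
```

Emit:
jog_arm(rows=[[[0,0,-0.0005,0,0],[0,0,-0.001,0,0],[0,0,-0.0015,0,0],[0,0,-0.002,0,0],[0,0,-0.002,0,0]]])

```text
time_s: 14.9
eef_pos: [430.1, -295.7, 73.5]
tool_rot: [[-0.998, 0.057, 0.001], [0.057, 0.998, -0.002], [-0.001, -0.002, -1.0]]
contact_force: [-7.1, 1.9, 20.5]
opening: 0.169
grip_force: 62.4
```

Emit:
jog_arm(rows=[[[0,0,-0.0005,0,0],[0,0,-0.001,0,0],[0,0,-0.0015,0,0],[0,0,-0.002,0,0],[0,0,-0.002,0,0]]])

```text
time_s: 15.32
eef_pos: [430.0, -297.8, 73.5]
tool_rot: [[-0.998, 0.057, 0.001], [0.057, 0.998, -0.002], [-0.001, -0.002, -1.0]]
contact_force: [-7.1, 1.5, 20.4]
opening: 0.169
grip_force: 62.4
```

Emit:
jog_arm(rows=[[[0,0,-0.0005,0,0],[0,0,-0.001,0,0],[0,0,-0.0015,0,0],[0,0,-0.002,0,0],[0,0,-0.002,0,0]]])

```text
time_s: 15.73
eef_pos: [429.9, -299.7, 73.5]
tool_rot: [[-0.998, 0.057, 0.001], [0.057, 0.998, -0.002], [-0.001, -0.002, -1.0]]
contact_force: [-6.9, 1.6, 19.6]
opening: 0.17
grip_force: 62.4
```

Emit:
jog_arm(rows=[[[0,0,-0.0005,0,0],[0,0,-0.0012,0,0],[0,0,-0.002,0,0],[0,0,-0.0025,0,0],[0,0,-0.003,0,0],[0,0,-0.003,0,0]]])

```text
time_s: 16.23
eef_pos: [429.6, -302.7, 73.5]
tool_rot: [[-0.998, 0.057, 0.001], [0.057, 0.998, -0.002], [-0.001, -0.002, -1.0]]
contact_force: [-5.6, 2.3, 19.9]
opening: 0.169
grip_force: 62.4
```

Emit:
jog_arm(rows=[[[0,0,-0.0004,0,0],[0,0,-0.0008,0,0],[0,0,-0.0012,0,0],[0,0,-0.0015,0,0],[0,0,-0.0015,0,0]]])

```text
time_s: 16.65
eef_pos: [429.6, -303.4, 73.5]
tool_rot: [[-0.998, 0.057, 0.001], [0.057, 0.998, -0.001], [-0.001, -0.001, -1.0]]
contact_force: [-6.2, 4.1, 21.1]
opening: 0.172
grip_force: 62.5
```

Emit:
jog_arm(rows=[[[0,0,-0.0004,0,0],[0,0,-0.0008,0,0],[0,0,-0.001,0,0],[0,0,-0.001,0,0]]])

```text
time_s: 16.98
eef_pos: [429.6, -303.4, 73.5]
tool_rot: [[-0.998, 0.057, 0.001], [0.057, 0.998, 0.001], [-0.001, 0.001, -1.0]]
contact_force: [-4.0, 8.2, 22.8]
opening: 0.166
grip_force: 62.6
```

Hard stop at full travel (25 mm or more counting the start offset). I'll ease the side push, then let the board rise slowly onto the keeper to check it is held.

Emit:
jog_arm(rows=[[[0,0,0.0006,0,0],[0,0,0.0012,0,0],[0,0,0.0012,-0.0006,0],[0,0,0.0012,-0.0012,0],[0,0,0.0012,-0.0018,0],[0,0,0.0012,-0.0022,0],[0,0,0.0012,-0.0022,0]]])

```text
time_s: 17.57
eef_pos: [429.8, -303.3, 75.1]
tool_rot: [[-0.998, 0.057, 0.001], [0.057, 0.998, -0.001], [-0.001, -0.001, -1.0]]
contact_force: [-3.3, 2.7, 14.2]
opening: 0.171
grip_force: 61.6
```

Emit:
jog_arm(rows=[[[0,0,0,-0.0005,0],[0,0,0,-0.001,0],[0,0,0,-0.001,0],[0,0,0,-0.001,0]]])

```text
time_s: 17.9
eef_pos: [429.9, -303.4, 75.6]
tool_rot: [[-0.998, 0.057, 0.001], [0.057, 0.998, -0.001], [-0.001, -0.001, -1.0]]
contact_force: [-1.4, 1.6, 8.0]
opening: 0.173
grip_force: 61.0
```

The keeper is taking the load.

Emit:
jog_arm(rows=[[[0,0,0,-0.0005,0],[0,0,0,-0.001,0],[0,0,0,-0.001,0],[0,0,0,-0.001,0]]])

```text
time_s: 18.23
eef_pos: [429.9, -303.4, 76.0]
tool_rot: [[-0.998, 0.057, 0.001], [0.057, 0.998, -0.001], [-0.001, -0.001, -1.0]]
contact_force: [-0.1, -1.9, 0.0]
opening: 0.166
grip_force: 60.1
```

Emit:
jog_arm(rows=[[[0.1,0,0,0,0],[0.2,0,0,0,0],[0.3,0,0,0,0],[0.4,0,0,0,0],[0.45,0,0,0,0],[0.45,0,0,0,0],[0.45,0,0,-0.005,0],[0.45,0,0,-0.015,0],[0.45,0,0,-0.03,0],[0.45,0,0,-0.05,0],[0.45,0,0,-0.07,0],[0.45,0,0,-0.09,0]]])

```text
time_s: 19.23
eef_pos: [429.6, -302.9, 168.0]
tool_rot: [[-0.998, 0.057, 0.0], [0.057, 0.998, -0.0], [-0.0, -0.0, -1.0]]
contact_force: [0.1, -0.5, -0.1]
opening: 0.446
grip_force: 0.0
```

Emit:
jog_arm(rows=[[[0.45,0,0,-0.02,0],[0.45,0,0,-0.045,0],[0.45,0,0,-0.07,0],[0.45,0,0,-0.09,0],[0.45,0,0,-0.1,0],[0.45,0,0,-0.1,0]]])

```text
time_s: 19.73
eef_pos: [430.9, -304.0, 269.4]
tool_rot: [[-0.998, 0.057, 0.004], [0.057, 0.998, -0.004], [-0.004, -0.004, -1.0]]
contact_force: [0.9, -0.5, 0.9]
opening: 0.45
grip_force: 0.0
```

```bash
python3 - <<'E'
from cell import arm, read_camera
import cv2,numpy as np
from h import *
f=read_camera("scene")[...,::-1].copy(); cv2.imwrite("pics/m_full.png",f)
k=cv2.imread("pics/k_full.png")
# board unchanged vs. earlier level picture? shift of the board's front-right corner patch, and brass blob
for im,n in((k,"before"),(f,"after")):
    h=cv2.cvtColor(im,cv2.COLOR_BGR2HSV)[290:450,325:525]
    m=cv2.inRange(h,(17,155,90),(28,255,255)); nn,_,st,ce=cv2.connectedComponentsWithStats(m)
    print(n,[(st[i].tolist(),(ce[i]+[325,290]).round(1)) for i in range(1,nn) if st[i][4]>15])
g=lambda im:np.float32(cv2.cvtColor(im,cv2.COLOR_BGR2GRAY))
for (r0,r1,c0,c1) in((395,425,400,425),(355,385,470,500)):
    print(cv2.phaseCorrelate(g(k)[r0:r1,c0:c1],g(f)[r0:r1,c0:c1]))
v=np.radians(-3.25);W=np.array([[np.cos(v),-np.sin(v),0],[np.sin(v),np.cos(v),0],[0,0,1]]);o=np.array([538,-287.2,0])
for b in(0,20,26): print(b,proj("scene",[W@np.array([125-230,4-b,66+43+4.])+o]))
s=arm.read_state();print(s["time_s"],s["contact_force"])
E
```

```text
before []
after [([69, 70, 8, 12, 76], array([397.6, 365.3]))]
((0.3236737846814801, 0.232223178524686), 0.9991868914763132)
((-0.022358545583678335, 0.05990891785029184), 0.9957824161648751)
0 [[388.43637562 357.67223505]]
20 [[394.60317652 363.88863404]]
26 [[396.48574645 365.78634502]]
19.7833 [0.52305664 0.49488046 0.07285986]
```

```bash
python3 -c "
from cell import arm
print(arm.close_job())"
```

```text
the job is handed in; nothing more can be done
None
```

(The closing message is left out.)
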